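# Clamp the drive roller onto its spindle flange

### The job

On the winder stand that carries the black roller, swing the hinged half of the clamp ring fully shut around the two flanges, then swing the latch arm fully home behind the ring's ear so the ring is locked. Keep the roller seated on its spindle and let go of everything. The neighbouring stand has only a bare flange and no roller: it is not the one to clamp.

Things in the scene. Friction and masses are not known exactly. Their poses are not given: they have to be found in the camera images.
- stand: Fixed stand carrying the roller; a like stand beside it has a bare flange and no roller. Base 176 mm square, 30 high. Upright spindle, steel flange 68 mm across, top at 70. Origin: spindle axis at table height, z up. A dark fixed half ring (radius 50, height 58-87) is on its +x side. Vertical ring hinge at x 0, y +56 mm; vertical latch pivot at x +18, y -70.
- roller: Loose roller, about 0.45 kg, 65 mm tall: steel foot flange 68 mm across and 10 thick, neck, white disc, black rubber drum 56 mm across, nut. Origin: centre of the flange's underside, which rests on the spindle flange, 70 mm above the table (nut top at 135). It has 4 mm of play inside the ring.
- ring (a joint): Bright swinging half ring of this stand, rad: 0 shut at its stop; opening (to 1.8) turns clockwise seen from above. Stays where left; 1.5 N moves it. Handle: upright black post, 16 mm thick, 80 to 130 mm above the table, at stand x -68, y 0 mm when shut. Ring top at 87. Ear on its free end at stand x -14 to -2, y -78 to -48 when shut.
- latch (a joint): Flat latch arm of this stand, rad: 0 latched at its stop, pointing to stand -x; opening (to 1.9) turns counter-clockwise seen from above. Stays where left; 0.7 N moves it. Handle: upright steel pin, 12 mm thick, 75 mm from the pivot, 89 to 130 mm above the table. A stub under the arm, 47 mm from the pivot, goes behind the ring's ear, and strikes it if the ring is over 0.08 rad open.
Things that resemble listed ones, but are neither listed nor needed, are in the scene too. Leave any pink or yellow look-alike of the roller alone.

How it is judged:
By the outcome, as a careful person would: the job done as asked, in the order asked, and still so for the second after the job is handed in, with the robot touching nothing.
It also fails if it takes over 53 s, if anything falls off the work surface, if the arm or the gripper's body presses on something with over 40 N, if the wrist force passes 120 N, or if a joint passes its speed limit or range.

### The arm

A 6-joint arm with a two-finger parallel gripper is mounted at the origin on the work surface. World frame = base frame: x ahead of the robot, y to its left, z up, the work surface at z = 0. Lengths are in m, angles in rad, forces in N, time in s.
With the tool pointing down it reaches from about 0.35 to 0.775 m from the base axis. Payload 5.5 kg.
Tool frame: the origin (TCP) lies at the very end of the fingers, on their centre line; the grasp point (between the pads) lies 19 mm behind it; x points along the fingers, y is the direction in which the jaws open and shut, and the axes are right-handed (so a half turn about x gives the same grasp; the last joint's range is limited). The gripper opens to 85 mm and grips with 20 to 120 N. Pads are 22 mm wide; open, the fingers measure 114 mm over their backs; the gripper's body (76 mm by 85 mm) begins 54 mm behind the grasp point. The pads swing forward as they close: fully open they stand 13 mm farther back than shut.
Start: joints at [-1.263, 0.313, 0.046, 1.304, 0, 1.431], TCP at [0.249, -0.518, 0.231] pointing down, gripper open.
Joint ranges: [-2.76, 2.76], [-0.86, 1.69], [-1.03, 1.26], [-2.2, 2.34], [-1.47, 1.5], [-3.14, 3.14]. Speed limits (rad/s): [2.57, 2.57, 3.14, 3.14, 3.14, 3.14].

### API

Orientations are given as a unit quaternion [w, x, y, z].
In Python, from workcell import env gives the robot as it stands.
- The arm moves only by the tool drive_tool, never from a script. Its argument "plan" is a list that holds one entry, the list of rows, each a list of 7 numbers: the shift along the tool's x, y, z in cm, then the turn, a rotation vector about the tool's x, y, z in degrees, then the opening, from 0 (shut) to 1 (fully open). In form: [[[tx, ty, tz, wx, wy, wz, fingers], ...]]. A call has exactly 5 rows; each row shifts and turns the commanded pose from where the row before left it, along the tool's axes as they then stand; what a row does not reach is not made up. A row lasts 1/12 s, in which the tool goes at most 41.7 mm and 7.16 degrees, less where a joint would pass 70% of its speed; a pose out of reach is approached as far as the arm can. A call with a gripper value outside its range is refused whole. The fingers move at their own pace and stop on an object; "squeeze" is the grip in N (left out, the last holds). Time passes only in rows, so rows that do not move let the fingers close, or fill a call up. It gives the time, the measured TCP pose, the force and the opening at its end, in the units of the state.
- env.get_state(): the state, without advancing time (a new reading comes with each control period).
- env.read_camera(name): name is "side" or "top"; returns the picture (384x512x3 uint8, red, green, blue); there is no depth.
- env.camera_model(name): a dict with "camera_matrix" (3x3 intrinsics, pixels), "camera_from_world" (4x4, takes a point from world to camera coordinates). Camera axes: x right, y down, z forward; pixel columns grow to the right and rows downward; lengths in m; the calibration is good to about 2 mm. A picture is of the moment at which its call begins. camera_model takes no time and is no camera call.
- env.hand_in(): hands the job in, once; it reports no verdict.
The state is a dict: "clock": time; "joint_pos": joint angles; "qvel": joint speeds; "tau": joint torques, N m; "tcp_pos": TCP position; "orientation": TCP orientation; "wrist_force": force on the tool from outside, world axes, zero at the start; "ft_torque": the same for the moment, N m; "finger_gap": finger opening in m.
Only numpy, scipy, OpenCV 4.12 (cv2) and the standard library are available. Lean on these libraries where they do the work, as an engineer would, in place of code of your own. Each camera call takes 0.05 s, during which the arm holds its last target.

## Working session

There is one attempt and no reset: what is moved stays moved. The work goes in short steps, Python scripts to look and compute and a tool call to move; the robot and the scene stay as the last step left them, time stands still between calls to the robot, and variables do not carry over. Pictures are saved under pics/ and viewed, and the job is handed in when it is done.

Besides the shell and the picture viewer there is one more tool, called as name(argument=value, ...), one argument or row to a line, values as JSON. drive_tool: Moves the arm, as the interface text tells. Its arguments: {"type":"object","properties":{"plan":{"type":"array","items":{"type":"array","items":{"type":"array","items":{"type":"number"}}}},"squeeze":{"type":"number"}},"required":["plan"]}

```bash
mkdir -p pics; ls
python3 - <<'E'
from workcell import env
import cv2, numpy as np
for n in ("top","side"):
    im=env.read_camera(n); cv2.imwrite(f"pics/{n}0.png",im[:,:,::-1])
    m=env.camera_model(n); print(n,np.round(m["camera_matrix"],1).tolist(),np.round(m["camera_from_world"],3).tolist())
s=env.get_state(); print(s)
E
```

```text
pics
top [[416.1, 0.0, 262.9], [0.0, 416.1, 186.7], [0.0, 0.0, 1.0]] [[0.029, -1.0, -0.001, -0.023], [-0.996, -0.029, -0.081, 0.594], [0.08, 0.003, -0.997, 0.812], [0.0, 0.0, 0.0, 1.0]]
side [[495.3, 0.0, 254.4], [0.0, 495.3, 188.4], [0.0, 0.0, 1.0]] [[-0.836, -0.549, 0.004, 0.489], [-0.303, 0.456, -0.837, 0.258], [0.458, -0.7, -0.548, 0.726], [0.0, 0.0, 0.0, 1.0]]
{'clock': 0.1, 'joint_pos': array([-1.26256462e+00,  3.13962257e-01,  4.51030456e-02,  1.30362110e+00,
        4.85370551e-05,  1.43120493e+00]), 'qvel': array([-6.50749562e-05, -2.30807785e-03,  3.28280443e-03,  1.86792209e-03,
        3.49370217e-04,  1.91723237e-04]), 'tau': array([ 2.84008347e-03, -4.81724918e+01,  2.99245298e+01,  1.27631912e-02,
       -1.50438423e-04,  1.69803712e-06]), 'tcp_pos': array([ 0.24884647, -0.51785604,  0.23048131]), 'orientation': array([-0.1564149 , -0.68942154, -0.15760432,  0.68948763]), 'wrist_force': array([-0.20704111,  0.12559705, -0.47165284]), 'ft_torque': array([ 0.02532112, -0.06103859, -0.04703222]), 'finger_gap': 0.08535118108548014}
```

View pics/top0.png

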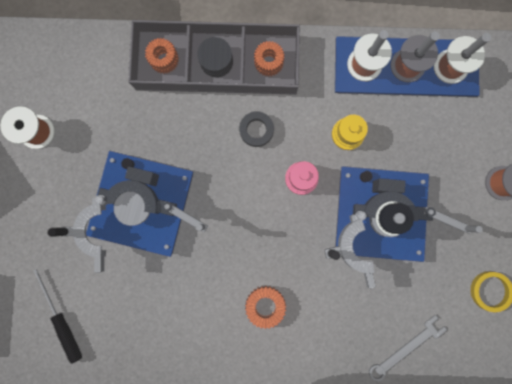

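View pics/side0.png

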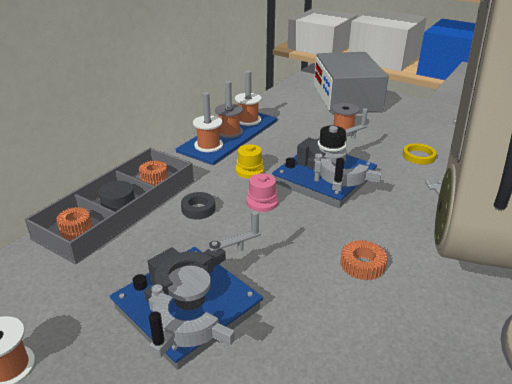

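Candidates in top picture: (a) the right stand at (398,217), with black drum and white disc; (b) the left stand at (130,208), bare flange; (c) the pink look-alike at (302,178) and the yellow one at (350,132). The description fits (a). I'll check it in a close crop and measure it.

```bash
cat > h.py <<'E'
from workcell import env
import cv2, numpy as np
def ray(n,u,v):
    m=env.camera_model(n);K=m["camera_matrix"];T=np.array(m["camera_from_world"])
    d=np.linalg.inv(K)@np.array([u,v,1.]); R=T[:3,:3]; return -R.T@T[:3,3], R.T@d
def onz(n,u,v,z):
    c,d=ray(n,u,v); return c+d*(z-c[2])/d[2]
def proj(n,p):
    m=env.camera_model(n);T=np.array(m["camera_from_world"]);q=T[:3,:3]@np.asarray(p)+T[:3,3];q=m["camera_matrix"]@q;return q[:2]/q[2]
def tri(a,b):
    c1,d1=ray("top",*a);c2,d2=ray("side",*b)
    t=np.linalg.lstsq(np.c_[d1,-d2],c2-c1,rcond=None)[0]
    p,q=c1+t[0]*d1,c2+t[1]*d2; return (p+q)/2,np.linalg.norm(p-q)
E
python3 - <<'E'
from h import *
im=cv2.imread("pics/top0.png"); s=cv2.imread("pics/side0.png")
hsv=cv2.cvtColor(im,cv2.COLOR_BGR2HSV)
m=cv2.inRange(hsv,(105,120,50),(125,255,255)); m[:140]=0; m[:,:320]=0
cs=np.vstack([c for c in cv2.findContours(m,0,2)[0] if cv2.contourArea(c)>50])
r=cv2.minAreaRect(cs); b=cv2.boxPoints(r); print(r,b)
P=np.array([onz("top",u,v,0.03) for u,v in b]);print(P.round(4), P.mean(0))
print(np.linalg.norm(np.diff(P,axis=0),axis=1))
cv2.imwrite("pics/ct.png",cv2.resize(im[150:300,310:510],None,fx=4,fy=4,interpolation=2))
cv2.imwrite("pics/cs.png",cv2.resize(s[90:210,260:400],None,fx=5,fy=5,interpolation=2))
E
```

```text
((382.35955810546875, 213.8760986328125), (87.39909362792969, 87.13658905029297), 4.0141754150390625) [[335.7173  254.27841]
 [341.81714 167.35558]
 [429.00183 173.47379]
 [422.90198 260.3966 ]]
[[ 0.4651 -0.1533  0.03  ]
 [ 0.6378 -0.1629  0.03  ]
 [ 0.6305 -0.3372  0.03  ]
 [ 0.4583 -0.3247  0.03  ]] [ 0.54793635 -0.2445097   0.03      ]
[0.17292385 0.17449054 0.17275092]
```

View pics/ct.png

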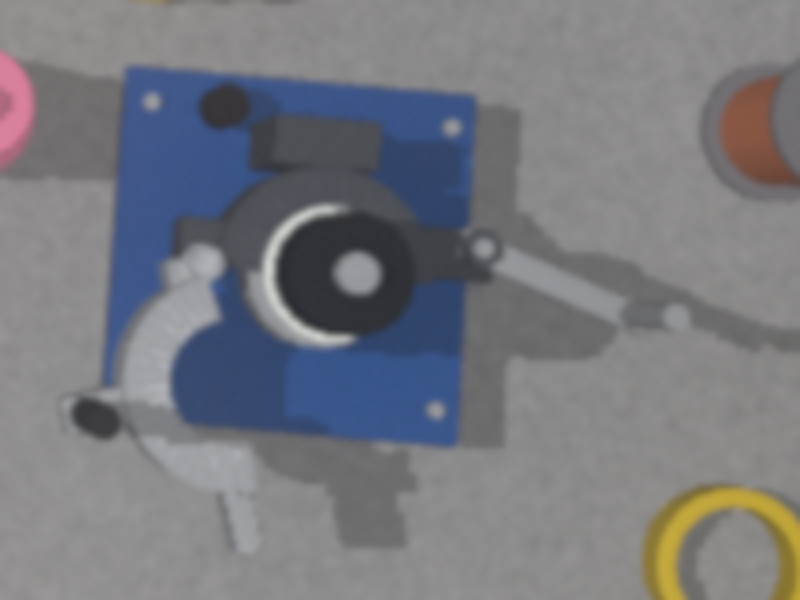

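View pics/cs.png

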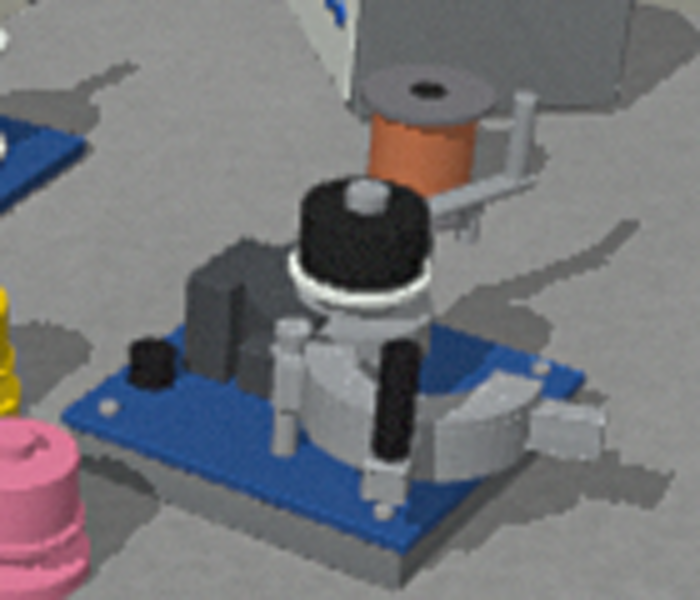

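Run:
```python
from h import *
f=lambda x,y,z:onz("top",310+x/4-.4,150+y/4-.4,z)
print("nut",f(358,273,.135)); print("pivot",f(485,247,.1)); print("pintop",f(677,317,.13)); print("hinge top", f(206,262,.1))
print("post top", f(102,421,.13))
g=lambda x,y:(260+x/5-.4,90+y/5-.4)
t=lambda x,y:(310+x/4-.4,150+y/4-.4)
print("nut",tri(t(358,273),g(367,190)))
print("pin",tri(t(677,317),g(526,98)))
print("post",tri(t(102,421),g(400,345)))
c=np.array([.548,-.2445]);
for a in (-.05,):
  R=np.array([[np.cos(a),-np.sin(a)],[np.sin(a),np.cos(a)]])
  H=c+R@[0,.056];L=c+R@[.018,-.07];print("H",H,"L",L)
  for nm,p,q,v0 in (("ring",f(102,421,.13)[:2],H,[-.068,-.056]),("latch",f(677,317,.13)[:2],L,[-.075,0])):
    d=R.T@(p-q);print(nm,np.linalg.norm(d),np.hypot(*v0),np.arctan2(d[1],d[0])-np.arctan2(v0[1],v0[0]))
```

```text
nut [ 0.53869244 -0.2435928   0.135     ]
pivot [ 0.55269453 -0.31256417  0.1       ]
pintop [ 0.52373955 -0.38380295  0.13      ]
hinge top [ 0.54220104 -0.18602396  0.1       ]
post top [ 0.47167307 -0.13474502  0.13      ]
nut (array([ 0.53988502, -0.24221797,  0.13712361]), np.float64(0.0027804385875694346))
pin (array([ 0.52486181, -0.38223397,  0.13174926]), np.float64(0.0025198527451140208))
post (array([ 0.47308277, -0.13358699,  0.13314654]), np.float64(0.002610186197975916))
H [ 0.55079883 -0.18856999] L [ 0.56247896 -0.31531214]
ring 0.0956975092189039 0.08809086218218097 5.0469162452090135
latch 0.07868756150584216 0.075 -5.17714146333945
```

```bash
cat >> h.py <<'E'
from scipy.spatial.transform import Rotation as Ro
def tool():
    s=env.get_state();q=s["orientation"];R=Ro.from_quat([q[1],q[2],q[3],q[0]]).as_matrix();return s,R
def go(target,jaw=None):
    s,R=tool();print("shift cm",(R.T@(np.array(target)-s["tcp_pos"])*100).round(2))
    a=np.degrees(np.arctan2(R[1,1],R[0,1]));print("jaw yaw",a.round(2),"xaxis",R[:,0].round(3),"q",s["joint_pos"].round(3))
    if jaw is not None:
        d=(jaw-a+90)%180-90; print("turn about tool x deg (world cw +):",round(-d,2),"or",round(-d-np.sign(-d)*180,2))
E
python3 -c "
from h import *
s,R=tool();print(R.round(3));go([.4717,-.1347,.16],54)"
```

```text
[[-0.     0.433 -0.901]
 [ 0.002 -0.901 -0.433]
 [-1.    -0.002 -0.   ]]
shift cm [  7.1  -24.88 -36.68]
jaw yaw -64.34 xaxis [-0.     0.002 -1.   ] q [-1.263  0.314  0.045  1.304  0.     1.431]
turn about tool x deg (world cw +): 61.66 or -118.34
```

drive_tool(
  plan=[
    [[0,-1.66,-2.45,0,0,0,1],[0,-1.66,-2.45,0,0,0,1],[0,-1.66,-2.45,0,0,0,1],[0,-1.66,-2.45,0,0,0,1],[0,-1.66,-2.45,0,0,0,1]],
  ],
  squeeze=20,
)

```text
clock: 0.52
tcp_pos: [0.3237, -0.389, 0.2308]
orientation: [-0.156, -0.689, -0.157, 0.69]
wrist_force: [-0.2, 0.5, 0.5]
finger_gap: 0.0853
```

drive_tool(
  plan=[
    [[0,-1.66,-2.45,0,0,0,1],[0,-1.66,-2.45,0,0,0,1],[0,-1.66,-2.45,0,0,0,1],[0,-1.66,-2.45,0,0,0,1],[0,-1.66,-2.45,0,0,0,1]],
  ],
)

```text
clock: 0.93
tcp_pos: [0.3982, -0.2611, 0.231]
orientation: [-0.157, -0.689, -0.157, 0.69]
wrist_force: [0.8, -0.7, -0.2]
finger_gap: 0.0857
```

drive_tool(
  plan=[
    [[0,-1.66,-2.45,0,0,0,1],[0,-1.66,-2.45,0,0,0,1],[0,-1.66,-2.45,0,0,0,1],[0,-1.66,-2.45,0,0,0,1],[0,-1.66,-2.45,0,0,0,1]],
  ],
)

```text
clock: 1.35
tcp_pos: [0.4727, -0.1333, 0.231]
orientation: [-0.157, -0.689, -0.157, 0.69]
wrist_force: [0.1, 0.2, -0.7]
finger_gap: 0.0854
```

drive_tool(
  plan=[
    [[0,0,0,-7,0,0,1],[0,0,0,-7,0,0,1],[0,0,0,-7,0,0,1],[0,0,0,-7,0,0,1],[0,0,0,-7,0,0,1]],
  ],
)

```text
clock: 1.77
tcp_pos: [0.4722, -0.1344, 0.2308]
orientation: [-0.359, -0.609, -0.359, 0.609]
wrist_force: [-0.3, -0.3, 0.2]
finger_gap: 0.0854
```

drive_tool(
  plan=[
    [[0,0,0,-7,0,0,1],[0,0,0,-7,0,0,1],[0,0,0,-7,0,0,1],[0,0,0,-7,0,0,1],[0,0,0,-7,0,0,1]],
  ],
)

```text
clock: 2.18
tcp_pos: [0.4721, -0.1346, 0.2308]
orientation: [0.525, 0.473, 0.526, -0.473]
wrist_force: [0.2, 0.2, -0.5]
finger_gap: 0.0857
```

drive_tool(
  plan=[
    [[0,0,0,-7,0,0,1],[0,0,0,-7,0,0,1],[0,0,0,-7,0,0,1],[0,0,0,-7,0,0,1],[0,0,0,-7,0,0,1]],
  ],
)

```text
clock: 2.6
tcp_pos: [0.4721, -0.1347, 0.2309]
orientation: [0.643, 0.293, 0.644, -0.293]
wrist_force: [0.3, 0.6, -0.4]
finger_gap: 0.0853
```

drive_tool(
  plan=[
    [[0,0,0,-7,0,0,0.6],[0,0,0,-6,0,0,0.6],[0,0,0,0,0,0,0.6],[0,0,0,0,0,0,0.6],[0,0,0,0,0,0,0.6]],
  ],
)

```text
clock: 3.02
tcp_pos: [0.4723, -0.1347, 0.2311]
orientation: [0.671, 0.221, 0.672, -0.221]
wrist_force: [-0.7, 0.1, 0.4]
finger_gap: 0.0512
```

```bash
python3 -c "
from h import *
s,R=tool();print(s['clock'],s['tcp_pos'],s['wrist_force'],s['finger_gap']);go([.4717,-.1347,.16],54)
for n in('top','side'): cv2.imwrite(f'pics/{n}1.png',env.read_camera(n)[:,:,::-1])
"
```

```text
3.0167 [ 0.47226992 -0.13471817  0.23106751] [-0.66700827  0.05937318  0.42933315] 0.05116612616651595
shift cm [ 7.11 -0.03 -0.04]
jaw yaw 53.51 xaxis [-0.  0. -1.] q [-0.441  0.151 -0.164  1.256 -0.     0.195]
turn about tool x deg (world cw +): -0.49 or 179.51
```

View pics/side1.png

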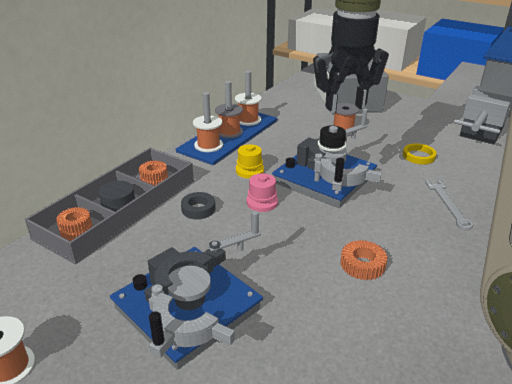

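```bash
python3 -c "
from h import *
s,R=tool()
for n in('top','side'): print(n,proj(n,s['tcp_pos']), proj(n,s['tcp_pos']-[0,0,.1]))
"
```

```text
top [346.80677509 259.99736916] [335.22494209 254.50011034]
side [346.16082426 111.99124467] [340.77023425 159.28077652]
```

View pics/top1.png

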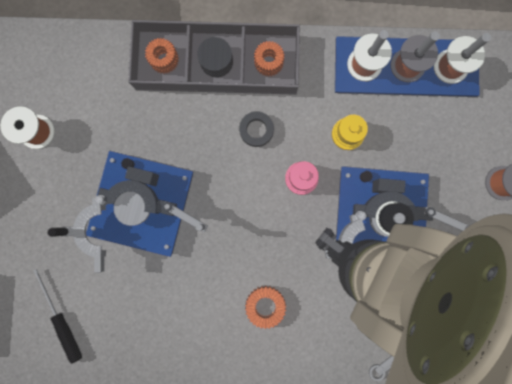

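drive_tool(
  plan=[
    [[2.5,0,0,0,0,0,0.6],[2.5,0,0,0,0,0,0.6],[2,0,0,0,0,0,0.6],[1,0,0,0,0,0,0.6],[1,0,0,0,0,0,0.6]],
  ],
)

```text
clock: 3.53
tcp_pos: [0.472, -0.1346, 0.1404]
orientation: [0.671, 0.221, 0.672, -0.221]
wrist_force: [0.0, -0.2, -1.0]
finger_gap: 0.0513
```

drive_tool(
  plan=[
    [[1,0,0,0,0,0,0.6],[1,0,0,0,0,0,0.6],[1,0,0,0,0,0,0.6],[1,0,0,0,0,0,0.6],[0,0,0,0,0,0,0.6]],
  ],
)

```text
clock: 3.95
tcp_pos: [0.4714, -0.1343, 0.0994]
orientation: [0.671, 0.221, 0.673, -0.22]
wrist_force: [-1.2, 1.1, 0.6]
finger_gap: 0.0512
```

```bash
python3 -c "
from h import *
im=env.read_camera('side')[:,:,::-1]; cv2.imwrite('pics/s2.png',cv2.resize(im[60:220,250:410],None,fx=3.6,fy=3.6,interpolation=2))
"
```

```text
(no output)
```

View pics/s2.png

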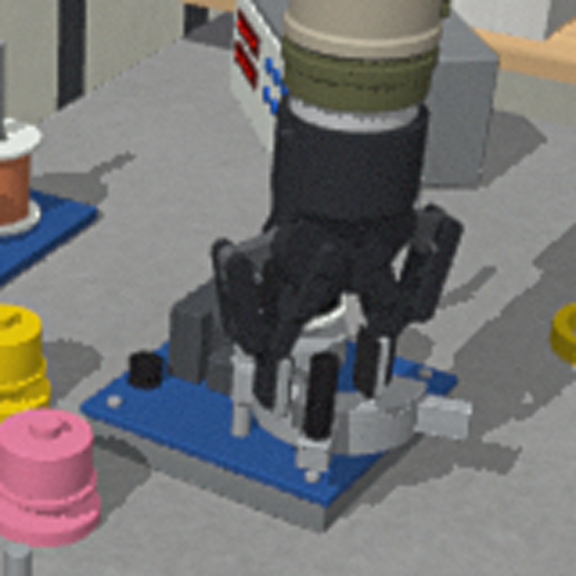

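drive_tool(
  plan=[
    [[0,0,0,0,0,0,0.3],[0,0,0,0,0,0,0.1],[0,0,0,0,0,0,0.1],[0,0,0,0,0,0,0.1],[0,0,0,0,0,0,0.1]],
  ],
)

```text
clock: 4.42
tcp_pos: [0.4729, -0.1351, 0.102]
orientation: [0.672, 0.22, 0.671, -0.221]
wrist_force: [-0.9, -0.8, 2.8]
finger_gap: 0.0155
```

```bash
python3 -c "
from h import *
im=env.read_camera('side')[:,:,::-1]; cv2.imwrite('pics/s3.png',cv2.resize(im[60:220,250:410],None,fx=3.6,fy=3.6,interpolation=2))
"
```

```text
(no output)
```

View pics/s3.png

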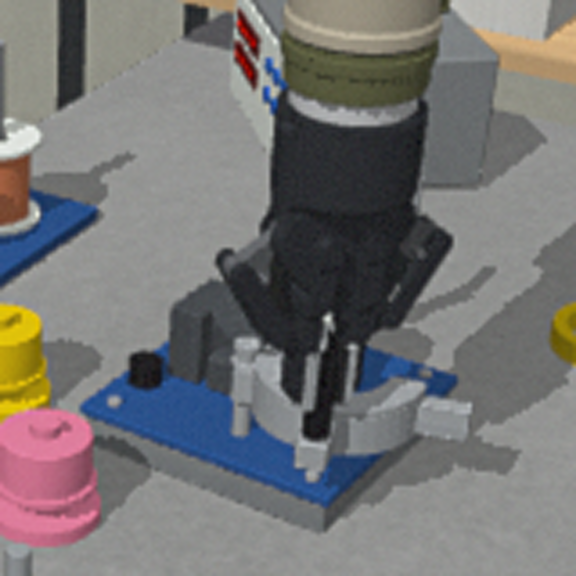

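drive_tool(
  plan=[
    [[-0.4,0,0,0,0,0,0.1],[0,-0.46,0.012,-3,0,0,0.1],[0,-0.46,0.012,-3,0,0,0.1],[0,-0.46,0.012,-3,0,0,0.1],[0,-0.46,0.012,-3,0,0,0.1]],
  ],
)

```text
clock: 4.88
tcp_pos: [0.4626, -0.1503, 0.1039]
orientation: [0.691, 0.149, 0.692, -0.148]
wrist_force: [3.3, -0.1, -9.8]
finger_gap: 0.0151
```

drive_tool(
  plan=[
    [[0,-0.46,0.012,-3,0,0,0.1],[0,-0.46,0.012,-3,0,0,0.1],[0,-0.46,0.012,-3,0,0,0.1],[0,-0.46,0.012,-3,0,0,0.1],[0,-0.46,0.012,-3,0,0,0.1]],
  ],
)

```text
clock: 5.3
tcp_pos: [0.4557, -0.172, 0.1039]
orientation: [0.704, 0.057, 0.706, -0.056]
wrist_force: [2.8, 0.2, -9.8]
finger_gap: 0.0152
```

drive_tool(
  plan=[
    [[0.1,-0.46,0.012,-3,0,0,0.1],[0,-0.46,0.012,-3,0,0,0.1],[0,-0.46,0.012,-3,0,0,0.1],[0,-0.46,0.012,-3,0,0,0.1],[0,-0.46,0.012,-3,0,0,0.1]],
  ],
)

```text
clock: 5.72
tcp_pos: [0.4545, -0.1951, 0.1038]
orientation: [0.705, -0.035, 0.707, 0.036]
wrist_force: [-0.6, 0.8, -1.2]
finger_gap: 0.015
```

drive_tool(
  plan=[
    [[0,-0.46,0.012,-3,0,0,0.1],[0,-0.46,0.012,-3,0,0,0.1],[0,-0.46,0.012,-3,0,0,0.1],[0,-0.46,0.012,-3,0,0,0.1],[0,-0.46,0.012,-3,0,0,0.1]],
  ],
)

```text
clock: 6.13
tcp_pos: [0.4594, -0.2176, 0.1038]
orientation: [0.694, -0.127, 0.697, 0.128]
wrist_force: [-3.8, 0.3, 0.1]
finger_gap: 0.015
```

```bash
python3 -c "
from h import *
go([.471,-.238,.104],126)
for n in('top','side'):
  im=env.read_camera(n)[:,:,::-1]; cv2.imwrite(f'pics/{n}4.png',im)
im=cv2.imread('pics/side4.png');cv2.imwrite('pics/s4.png',cv2.resize(im[60:220,250:410],None,fx=3.6,fy=3.6,interpolation=2))
"
```

```text
shift cm [-0.02 -2.32  0.36]
jaw yaw 110.78 xaxis [-0.003  0.001 -1.   ] q [-0.6    0.265 -0.345  0.964 -0.001 -0.962]
turn about tool x deg (world cw +): -15.22 or 164.78
```

View pics/s4.png

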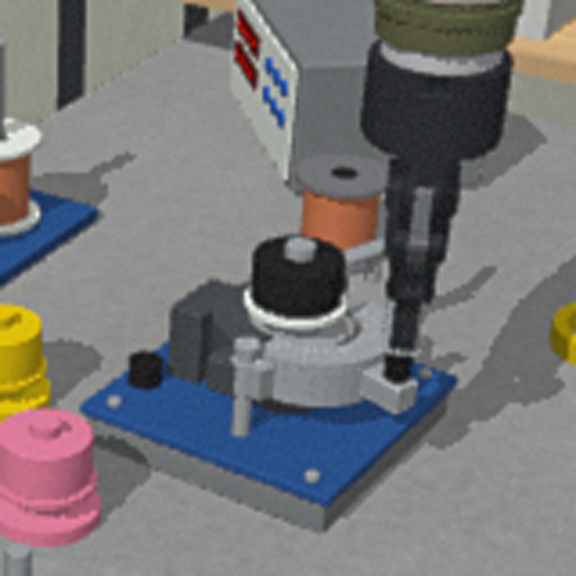

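drive_tool(
  plan=[
    [[0,-0.46,0.012,-3,0,0,0.1],[0,-0.46,0.012,-3,0,0,0.1],[0,-0.46,0.012,-3,0,0,0.1],[0,-0.23,0.004,-1.5,0,0,0.1],[0,-0.15,0.002,-1,0,0,0.1]],
  ],
)

```text
clock: 6.65
tcp_pos: [0.4671, -0.2336, 0.1038]
orientation: [0.678, -0.195, 0.681, 0.196]
wrist_force: [-5.4, -1.7, -0.6]
finger_gap: 0.0151
```

drive_tool(
  plan=[
    [[0,-0.15,0.002,-1,0,0,0.1],[0,-0.15,0.002,-1,0,0,0.1],[0,-0.15,0.002,-1,0,0,0.1],[0,0,0,0,0,0,0.1],[0,0,0,0,0,0,0.1]],
  ],
)

```text
clock: 7.07
tcp_pos: [0.4697, -0.2376, 0.1039]
orientation: [0.673, -0.213, 0.676, 0.213]
wrist_force: [-4.6, -2.7, -2.1]
finger_gap: 0.0152
```

drive_tool(
  plan=[
    [[0,-0.15,0,-1,0,0,0.1],[0,-0.1,0,0,0,0,0.1],[0,0,0,0,0,0,0.1],[0,0,0,0,0,0,0.1],[0,0,0,0,0,0,0.1]],
  ],
)

```text
clock: 7.48
tcp_pos: [0.4709, -0.2394, 0.1038]
orientation: [0.671, -0.218, 0.674, 0.219]
wrist_force: [-5.7, -3.2, -0.1]
finger_gap: 0.0152
```

drive_tool(
  plan=[
    [[0,-0.1,0,0,0,0,0.1],[0,-0.1,0,0,0,0,0.1],[0,0,0,0,0,0,0.1],[0,0,0,0,0,0,0.1],[0,0,0,0,0,0,0.1]],
  ],
)

```text
clock: 7.9
tcp_pos: [0.4713, -0.2399, 0.1038]
orientation: [0.671, -0.218, 0.674, 0.22]
wrist_force: [-8.3, -0.2, 2.6]
finger_gap: 0.0151
```

drive_tool(
  plan=[
    [[0,-0.1,0,0,0,0,0.1],[0,-0.1,0,0,0,0,0.1],[0,-0.1,0,0,0,0,0.1],[0,0,0,0,0,0,0.1],[0,0,0,0,0,0,0.1]],
  ],
)

```text
clock: 8.32
tcp_pos: [0.4713, -0.24, 0.1037]
orientation: [0.67, -0.216, 0.674, 0.222]
wrist_force: [-12.4, 6.8, 9.1]
finger_gap: 0.0154
```

```bash
python3 -c "
from h import *
s,R=tool();print(s['wrist_force'],R[:,1]@s['wrist_force']);go([.471,-.238,.104],126)
for n in('top','side'):
  im=env.read_camera(n)[:,:,::-1]; cv2.imwrite(f'pics/{n}5.png',im)
im=cv2.imread('pics/side5.png');cv2.imwrite('pics/s5.png',cv2.resize(im[60:220,250:410],None,fx=3.6,fy=3.6,interpolation=2))
"
```

```text
[-12.41924941   6.80788159   9.05118097] 12.90011036937092
shift cm [-0.02  0.18  0.09]
jaw yaw 126.1 xaxis [-0.008  0.005 -1.   ] q [-0.623  0.307 -0.287  0.987 -0.    -1.253]
turn about tool x deg (world cw +): 0.1 or -179.9
```

View pics/s5.png

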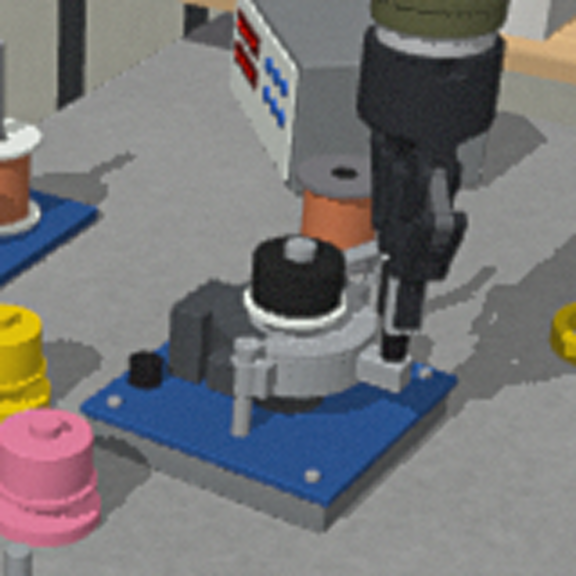

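View pics/top5.png

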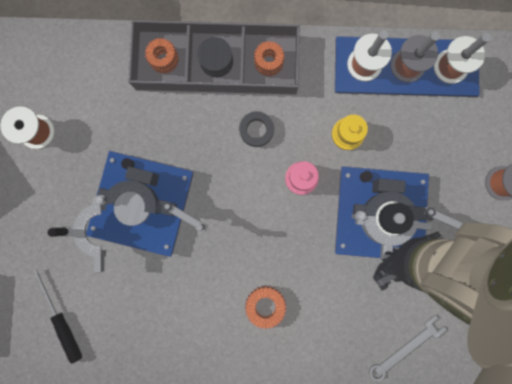

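drive_tool(
  plan=[
    [[0,0.2,0,0,0,0,0.1],[0,0.15,0,0,0,0,0.1],[0,0,0,0,0,0,0.4],[0,0,0,0,0,0,0.5],[0,0,0,0,0,0,0.5]],
  ],
)

```text
clock: 8.83
tcp_pos: [0.4744, -0.2407, 0.1047]
orientation: [0.673, -0.22, 0.672, 0.219]
wrist_force: [-1.0, 0.0, 0.4]
finger_gap: 0.0428
```

drive_tool(
  plan=[
    [[-1,0,0,0,0,0,0.5],[-2,0,0,0,0,0,0.5],[-2,0,0,0,0,0,0.5],[-2,0,0,0,0,0,0.5],[-1,0,0,0,0,0,0.5]],
  ],
)

```text
clock: 9.25
tcp_pos: [0.475, -0.2413, 0.1876]
orientation: [0.673, -0.221, 0.671, 0.218]
wrist_force: [0.1, -1.1, 0.4]
finger_gap: 0.0429
```

```bash
python3 -c "
from h import *
s,R=tool();print(s['clock'],s['tcp_pos'],s['wrist_force'],s['finger_gap']);go([.524,-.383,.18],158)
for n in('top','side'):
  im=env.read_camera(n)[:,:,::-1]; cv2.imwrite(f'pics/{n}6.png',im)
im=cv2.imread('pics/side6.png');cv2.imwrite('pics/s6.png',cv2.resize(im[60:220,250:410],None,fx=3.6,fy=3.6,interpolation=2))
"
```

```text
9.25 [ 0.47498786 -0.24131068  0.18763546] [ 0.14838433 -1.07294342  0.41964491] 0.042890466122330335
shift cm [  0.82 -14.33  -4.4 ]
jaw yaw 126.15 xaxis [ 0.004 -0.002 -1.   ] q [-0.621  0.245 -0.154  1.167  0.    -1.252]
turn about tool x deg (world cw +): -31.85 or 148.15
```

View pics/s6.png

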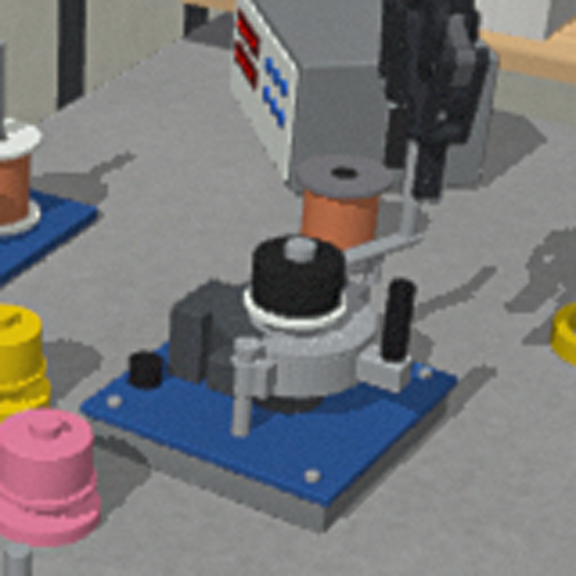

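drive_tool(
  plan=[
    [[0,-2.87,-0.88,0,0,0,0.5],[0,-2.87,-0.88,0,0,0,0.5],[0,-2.87,-0.88,0,0,0,0.5],[0,-2.87,-0.88,0,0,0,0.5],[0,-2.87,-0.88,0,0,0,0.5]],
  ],
)

```text
clock: 9.77
tcp_pos: [0.5228, -0.3832, 0.1828]
orientation: [0.672, -0.219, 0.672, 0.22]
wrist_force: [0.8, 0.1, -0.2]
finger_gap: 0.0425
```

drive_tool(
  plan=[
    [[0,0,0,-6.4,0,0,0.5],[0,0,0,-6.4,0,0,0.5],[0,0,0,-6.4,0,0,0.5],[0,0,0,-6.4,0,0,0.5],[0,0,0,-6.4,0,0,0.5]],
  ],
)

```text
clock: 10.18
tcp_pos: [0.5223, -0.3821, 0.1825]
orientation: [0.585, -0.397, 0.585, 0.399]
wrist_force: [-0.4, 0.2, -0.2]
finger_gap: 0.043
```

```bash
python3 -c "
from h import *
s,R=tool();go([.5243,-.383,.107],158)
for n in('top','side'):
  im=env.read_camera(n)[:,:,::-1]; cv2.imwrite(f'pics/{n}7.png',im)
im=cv2.imread('pics/side7.png');cv2.imwrite('pics/s7.png',cv2.resize(im[60:220,250:410],None,fx=3.6,fy=3.6,interpolation=2))
im=cv2.imread('pics/top7.png');cv2.imwrite('pics/t7.png',cv2.resize(im[150:300,310:510],None,fx=4,fy=4,interpolation=2))
"
```

```text
shift cm [ 7.55 -0.23 -0.02]
jaw yaw 158.45 xaxis [-0.002  0.002 -1.   ] q [-0.756  0.473  0.164  1.264  0.    -1.95 ]
turn about tool x deg (world cw +): 0.45 or -179.55
```

View pics/s7.png

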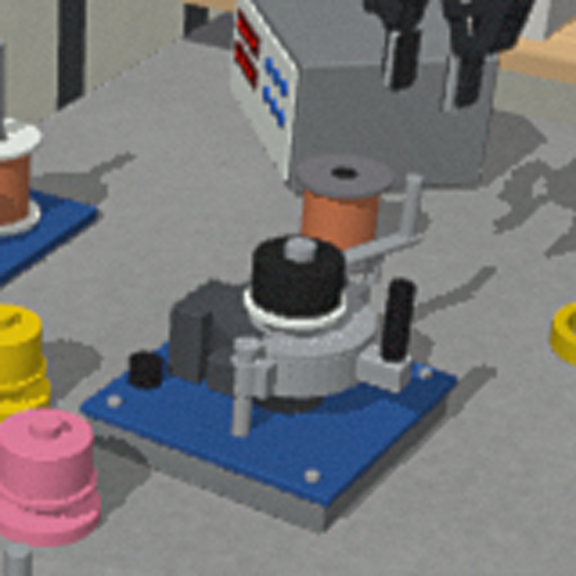

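View pics/t7.png

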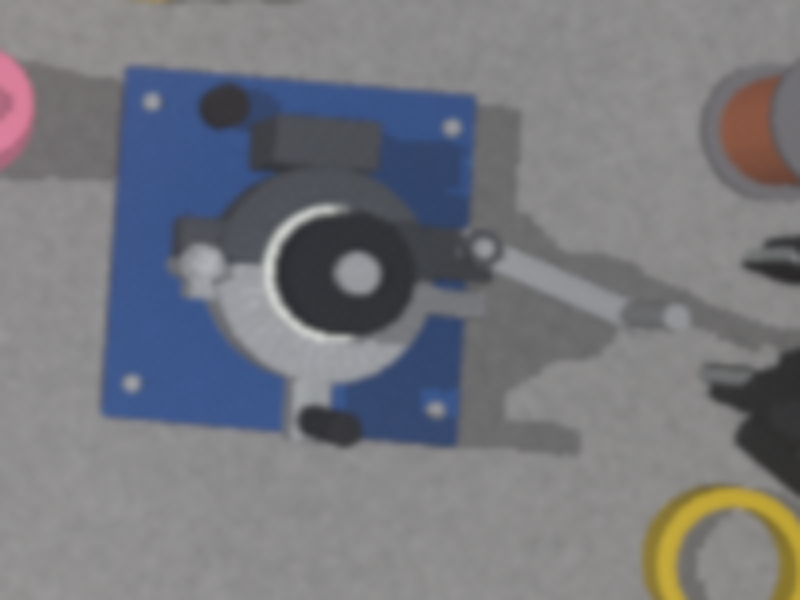

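drive_tool(
  plan=[
    [[2,-0.23,0,0,0,0,0.5],[2,0,0,0,0,0,0.5],[1.5,0,0,0,0,0,0.5],[1,0,0,0,0,0,0.5],[1,0,0,0,0,0,0.5]],
  ],
)

```text
clock: 10.7
tcp_pos: [0.5245, -0.3828, 0.1078]
orientation: [0.586, -0.395, 0.586, 0.396]
wrist_force: [0.2, 0.0, 0.7]
finger_gap: 0.0428
```

```bash
python3 -c "
from h import *
s,R=tool();go([.5243,-.383,.107],158)
for n in('top','side'):
  im=env.read_camera(n)[:,:,::-1]; cv2.imwrite(f'pics/{n}8.png',im)
im=cv2.imread('pics/side8.png');cv2.imwrite('pics/s8.png',cv2.resize(im[60:220,250:410],None,fx=3.6,fy=3.6,interpolation=2))
im=cv2.imread('pics/top8.png');cv2.imwrite('pics/t8.png',cv2.resize(im[150:300,310:510],None,fx=4,fy=4,interpolation=2))
"
```

```text
shift cm [ 0.08  0.01 -0.03]
jaw yaw 158.04 xaxis [-0.001  0.001 -1.   ] q [-0.754  0.514  0.043  1.101  0.    -1.941]
turn about tool x deg (world cw +): 0.04 or -179.96
```

View pics/s8.png

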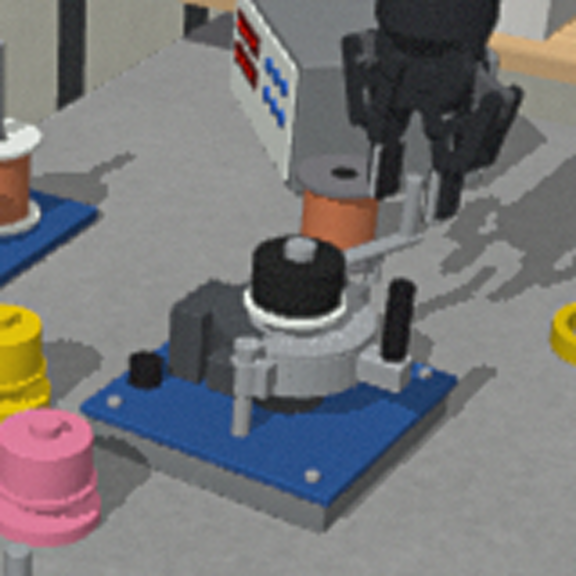

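View pics/t8.png

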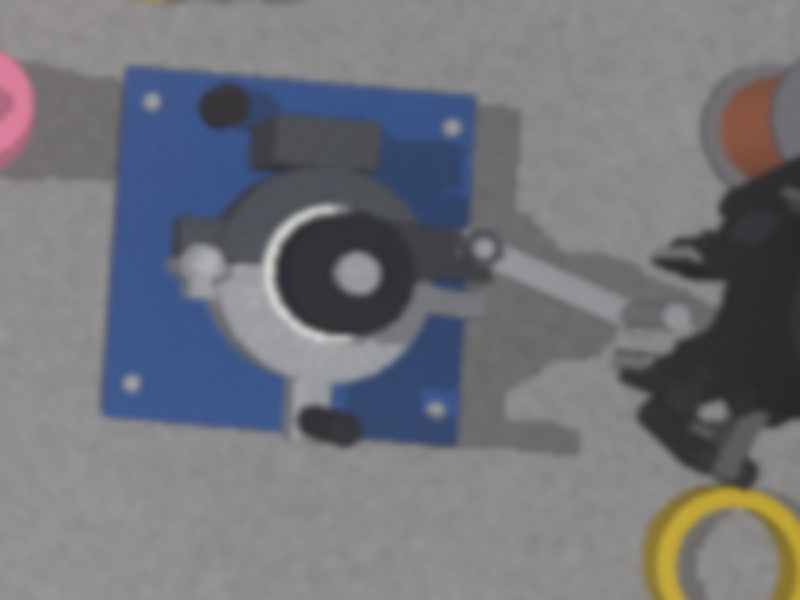

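drive_tool(
  plan=[
    [[0,0,0,0,0,0,0.2],[0,0,0,0,0,0,0.07],[0,0,0,0,0,0,0.05],[0,0,0,0,0,0,0.05],[0,0,0,0,0,0,0.05]],
  ],
)

```text
clock: 11.22
tcp_pos: [0.5255, -0.3838, 0.1105]
orientation: [0.586, -0.397, 0.586, 0.395]
wrist_force: [0.0, 0.0, 3.1]
finger_gap: 0.0109
```

drive_tool(
  plan=[
    [[0,0.39,0.01,3,0,0,0.05],[0,0.39,0.01,3,0,0,0.05],[0,0.39,0.01,3,0,0,0.05],[0,0.39,0.01,3,0,0,0.05],[0,0.39,0.01,3,0,0,0.05]],
  ],
)

```text
clock: 11.63
tcp_pos: [0.5086, -0.3744, 0.1105]
orientation: [0.633, -0.316, 0.632, 0.315]
wrist_force: [0.9, -0.2, 2.2]
finger_gap: 0.011
```

drive_tool(
  plan=[
    [[0,0.39,0.01,3,0,0,0.05],[0,0.39,0.01,3,0,0,0.05],[0,0.39,0.01,3,0,0,0.05],[0,0.39,0.01,3,0,0,0.05],[0,0.39,0.01,3,0,0,0.05]],
  ],
)

```text
clock: 12.05
tcp_pos: [0.4946, -0.3608, 0.1105]
orientation: [0.669, -0.231, 0.668, 0.229]
wrist_force: [-0.2, -1.2, 3.0]
finger_gap: 0.0108
```

```bash
python3 -c "
from h import *
s,R=tool();print(s['finger_gap']);go([.478,-.309,.107],87)
for n in('top','side'):
  im=env.read_camera(n)[:,:,::-1]; cv2.imwrite(f'pics/{n}9.png',im)
im=cv2.imread('pics/side9.png');cv2.imwrite('pics/s9.png',cv2.resize(im[60:220,250:410],None,fx=3.6,fy=3.6,interpolation=2))
"
```

```text
0.010818602533116093
shift cm [0.34 5.11 1.88]
jaw yaw 127.99 xaxis [ 0.002 -0.002 -1.   ] q [-0.761  0.441 -0.068  1.059 -0.    -1.424]
turn about tool x deg (world cw +): 40.99 or -139.01
```

View pics/s9.png

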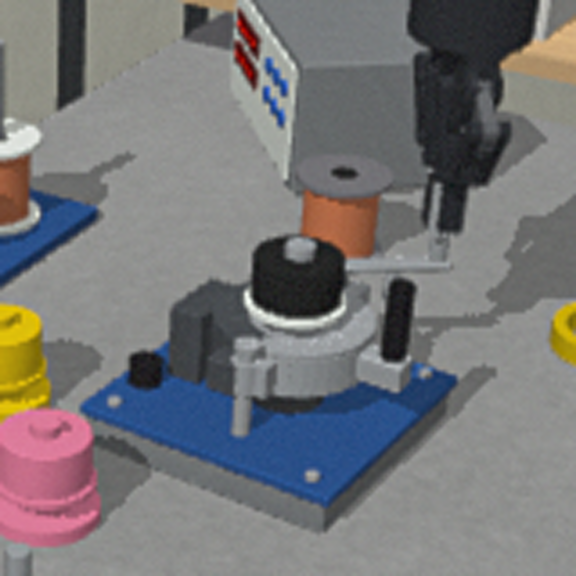

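drive_tool(
  plan=[
    [[0,0.39,0.01,3,0,0,0.05],[0,0.39,0.01,3,0,0,0.05],[0,0.39,0.01,3,0,0,0.05],[0,0.39,0.01,3,0,0,0.05],[0,0.39,0.01,3,0,0,0.05]],
  ],
)

```text
clock: 12.57
tcp_pos: [0.4848, -0.3443, 0.1105]
orientation: [0.693, -0.142, 0.692, 0.141]
wrist_force: [-0.4, -0.4, 4.4]
finger_gap: 0.0109
```

drive_tool(
  plan=[
    [[0,0.39,0.01,3,0,0,0.05],[0,0.39,0.01,3,0,0,0.05],[0,0.39,0.01,3,0,0,0.05],[0,0.39,0.01,3,0,0,0.05],[0,0.39,0.01,3,0,0,0.05]],
  ],
)

```text
clock: 12.98
tcp_pos: [0.4794, -0.3256, 0.1105]
orientation: [0.706, -0.051, 0.705, 0.049]
wrist_force: [0.0, -1.0, 4.9]
finger_gap: 0.0109
```

drive_tool(
  plan=[
    [[0,0.26,0.005,2,0,0,0.05],[0,0.26,0.005,2,0,0,0.05],[0,0.13,0.002,1,0,0,0.05],[0,0.13,0,1,0,0,0.05],[0,0,0,0,0,0,0.05]],
  ],
)

```text
clock: 13.4
tcp_pos: [0.4786, -0.3175, 0.1104]
orientation: [0.707, -0.014, 0.707, 0.013]
wrist_force: [-0.8, 1.3, 5.2]
finger_gap: 0.011
```

```bash
python3 -c "
from h import *
s,R=tool();print(s['finger_gap'],R.T@s['wrist_force']);go([.478,-.309,.107],87)
for n in('top','side'):
  im=env.read_camera(n)[:,:,::-1]; cv2.imwrite(f'pics/{n}10.png',im)
im=cv2.imread('pics/side10.png');cv2.imwrite('pics/s10.png',cv2.resize(im[60:220,250:410],None,fx=3.6,fy=3.6,interpolation=2))
"
```

```text
0.01104983444784129 [-5.1761538   1.35637913 -0.73771939]
shift cm [ 0.34  0.85 -0.03]
jaw yaw 92.21 xaxis [ 0.001 -0.002 -1.   ] q [-0.725  0.373 -0.172  1.023 -0.    -0.764]
turn about tool x deg (world cw +): 5.21 or -174.79
```

View pics/s10.png

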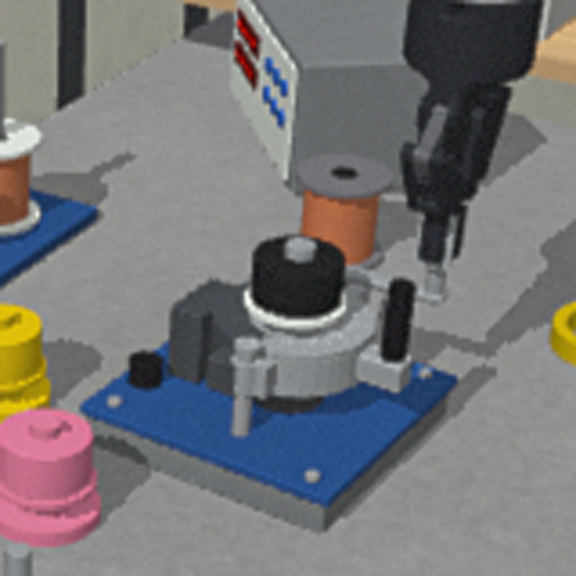

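drive_tool(
  plan=[
    [[0,0.2,0.002,1.5,0,0,0.05],[0,0.2,0.002,1.5,0,0,0.05],[0,0.1,0,1,0,0,0.05],[0,0,0,0,0,0,0.05],[0,0,0,0,0,0,0.05]],
  ],
)

```text
clock: 13.92
tcp_pos: [0.4787, -0.3125, 0.1104]
orientation: [0.708, 0.01, 0.707, -0.011]
wrist_force: [-0.8, 1.0, 5.7]
finger_gap: 0.0109
```

drive_tool(
  plan=[
    [[0,0.1,0,1,0,0,0.05],[0,0.1,0,0,0,0,0.05],[0,0.1,0,0,0,0,0.05],[0,0,0,0,0,0,0.05],[0,0,0,0,0,0,0.05]],
  ],
)

```text
clock: 14.33
tcp_pos: [0.4788, -0.3103, 0.1104]
orientation: [0.707, 0.016, 0.706, -0.018]
wrist_force: [-1.3, -2.4, 6.2]
finger_gap: 0.011
```

drive_tool(
  plan=[
    [[0,0.1,0,0,0,0,0.05],[0,0.1,0,0,0,0,0.05],[0,0,0,0,0,0,0.05],[0,0,0,0,0,0,0.05],[0,0,0,0,0,0,0.05]],
  ],
)

```text
clock: 14.75
tcp_pos: [0.4788, -0.3101, 0.1105]
orientation: [0.707, 0.016, 0.706, -0.02]
wrist_force: [-2.4, -7.3, 4.1]
finger_gap: 0.0109
```

drive_tool(
  plan=[
    [[0,0.1,0,0,0,0,0.05],[0,0.1,0,0,0,0,0.05],[0,0,0,0,0,0,0.05],[0,0,0,0,0,0,0.05],[0,0,0,0,0,0,0.05]],
  ],
)

```text
clock: 15.17
tcp_pos: [0.4789, -0.3099, 0.1105]
orientation: [0.707, 0.015, 0.707, -0.021]
wrist_force: [-2.6, -12.2, 1.8]
finger_gap: 0.0112
```

drive_tool(
  plan=[
    [[0,-0.2,0,0,0,0,0.05],[0,-0.2,0,0,0,0,0.05],[0,0,0,0,0,0,0.3],[0,0,0,0,0,0,0.4],[0,0,0,0,0,0,0.4]],
  ],
)

```text
clock: 15.58
tcp_pos: [0.478, -0.3084, 0.1088]
orientation: [0.707, 0.018, 0.707, -0.017]
wrist_force: [-0.0, 0.0, 0.3]
finger_gap: 0.034
```

drive_tool(
  plan=[
    [[-1,0,0,0,0,0,0.4],[-2,0,0,0,0,0,0.4],[-2,0,0,0,0,0,0.4],[-2,0,0,0,0,0,0.4],[-2,0,0,0,0,0,0.4]],
  ],
)

```text
clock: 16.0
tcp_pos: [0.4781, -0.3085, 0.2007]
orientation: [0.707, 0.017, 0.707, -0.017]
wrist_force: [-0.5, 0.8, -0.6]
finger_gap: 0.0342
```

drive_tool(
  plan=[
    [[0,-3,0,0,0,0,0.4],[0,-3,0,0,0,0,0.4],[0,-3,0,0,0,0,0.4],[0,-3,0,0,0,0,0.4],[0,-2,0,0,0,0,0.4]],
  ],
)

```text
clock: 16.42
tcp_pos: [0.4711, -0.451, 0.1997]
orientation: [0.707, 0.017, 0.707, -0.018]
wrist_force: [0.3, -0.3, -0.1]
finger_gap: 0.0344
```

```bash
python3 -c "
from h import *
s,R=tool();print(s['clock'],s['tcp_pos'],s['wrist_force'])
for n in('top','side'):
  im=env.read_camera(n)[:,:,::-1]; cv2.imwrite(f'pics/{n}11.png',im)
im=cv2.imread('pics/side11.png');cv2.imwrite('pics/s11.png',cv2.resize(im[60:220,250:410],None,fx=3.6,fy=3.6,interpolation=2))
im=cv2.imread('pics/top11.png');cv2.imwrite('pics/t11.png',cv2.resize(im[150:300,310:510],None,fx=4,fy=4,interpolation=2))
"
```

```text
16.4167 [ 0.47106059 -0.45102064  0.19972719] [ 0.25833219 -0.31837279 -0.08697686]
```

View pics/s11.png

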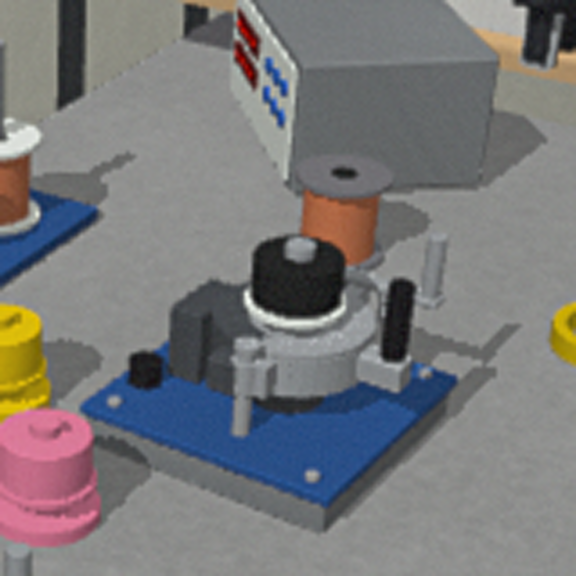

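View pics/t11.png

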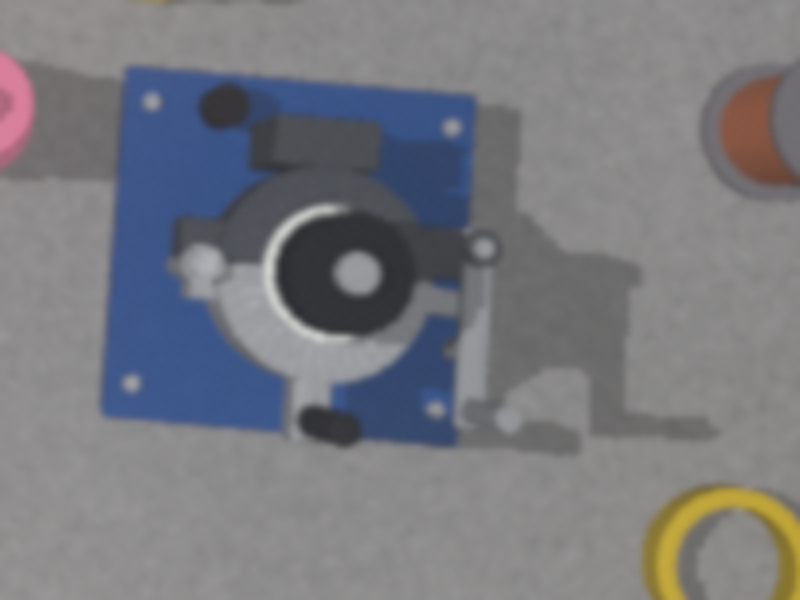

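```bash
python3 -c "
from h import *
f=lambda x,y,z:onz('top',310+x/4-.4,150+y/4-.4,z)[:2]
L=f(485,247,.1);p=f(509,419,.13);d=p-L;print(L,p,np.degrees(np.arctan2(d[1],d[0])),np.hypot(*d))
H=f(206,262,.1);print('post top',f(345,430,.13), 'nut',f(358,273,.135))
env.hand_in()
"
```

```text
[ 0.55269453 -0.31256417] [ 0.47768218 -0.31065811] 178.54442445924056 0.07503656324813898
post top [ 0.47089554 -0.23979546] nut [ 0.53869244 -0.2435928 ]
the job is handed in; nothing more can be done
```

On the stand with the black roller, I swung the half ring shut by its black post until it hit its stop, at about 13 N. I then swung the latch arm home by its pin, also to its stop at about 12 N. After that I released both handles, backed the arm clear and handed in at 16.5 s.

**Last checks:**
- **Ring:** the handle measured (0.471, -0.240), about 2 mm from where it should be when shut.
- **Latch:** the arm points at 178.5°. I expected about 176.8°, so it is within the 1–2° measurement error. The pin is 75 mm from the pivot, as described.
- **Roller:** the nut is at the same pixel as before the ring moved, so the roller is still seated.
- **Contact:** the wrist force is about zero and the gripper is clear.

**One disagreement:** the centre of the blue base measured about 9 mm off the spindle axis in x. I used the nut, hinge and pivot positions instead, and these agreed with each other to about 2 mm.

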